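Drive the worn bushing out of the bearing block

TASK

Take the slim brass drift from its stand, push its tip down into the bore of the aluminium bearing block until the orange bushing is driven out underneath and drops onto the bench, then put the brass drift back upright in its own stand, resting on its collar. Leave the thick dark steel drift in its stand.

Things in the scene. Friction and masses are not known exactly. Their poses are not given: they have to be found in the camera images.
- bearing_block: Fixed aluminium block like a small bridge, 90 (own x) x 76 (own y) mm, 68 mm high: a plate 30 mm thick on two legs 38 mm high along its own-y sides, open underneath. A vertical bore of 29 mm diameter goes through the plate's centre; the drift's collar can seat on its top. Origin: centre of the footprint, at bench level.
- bore_mouth (a point): Centre of the bore at the plate's top face, 68 mm above the bench.
- bushing_center (a point): Centre of the worn orange bushing: ring 28 mm outside, 12 mm hole, 16 mm high, 30 g. Starts upright in the bore, its top about 4 mm below the plate's top. Spring noses hold it: 10 to 20 N downward break it loose, less after. Free, it drops to the bench once its top is about 28 mm below the plate's top; lying flat its centre is 8 mm high.
- brass_drift: Brass drift to use, 89 mm long, 0.2 kg. Origin: centre of the tip's end face; z up along the rod. Tip: 22 mm diameter, chamfered, 38 mm long; collar: 40 mm diameter, 38 to 44 mm above the tip end; round handle: 24 mm diameter, 44 to 89 mm above it, gripped from above at any yaw. Starts upright in small_stand on its collar, tip end 12 mm above the bench. Pushed in to the collar it clears the bore.
- brass_drift_shoulder (a point): Centre of the underside of the brass drift's collar, 38 mm above its tip end.
- small_stand: Fixed blue stand of the brass drift, 60 x 60 mm, 50 mm high, on a black foot, with a vertical through hole 28 mm in diameter in the centre (3 mm chamfer). Origin: centre of the footprint, at bench level.
- small_stand_mouth (a point): Centre of the small stand's hole at its top face, 50 mm above the bench; the brass drift's collar rests here.
- steel_drift: The wrong drift: dark steel, tip 36 mm in diameter (too thick for the bore), collar 52 mm, same 24 mm handle and 89 mm length; stands the same way in a larger blue stand of 76 x 76 mm. Origin: centre of the tip's end face. The two stands may change places from one start to the next.
Things that resemble listed ones, but are neither listed nor needed, are in the scene too. Of the things that look like the brass_drift, the middle-sized one is meant.

How it is judged (in metres and radians):
On the way:
1. the bushing is driven out below the bore while the brass drift's tip is in the bore (height (world z) of bushing_center below 0.031 m and horizontal distance between brass_drift and bore_mouth below 0.012 m and height (world z) of brass_drift below 0.06 m), for 0.1 s.
At the end, for the whole second after the job is handed in: The bushing is out of the bore and down on the bench (its centre less than 25 mm above it); the brass drift stands at rest in the small stand: tip end within 12 mm of the hole's axis, collar within 6 mm of the stand's top, upright within 10 degrees (height (world z) of bushing_center below 0.025 m and horizontal distance between brass_drift and small_stand_mouth below 0.012 m and height (world z) of brass_drift_shoulder below 0.056 m and height (world z) of brass_drift above 0.005 m and angle between brass_drift's own z axis and vertical below 0.17 rad and linear speed of brass_drift below 0.02 m/s); the robot touches nothing.
It fails at once if the steel drift is displaced by more than 20 mm (distance of steel_drift from where it was at the start of the episode above 0.02 m).
It also fails if it takes over 48 s, if anything falls off the work surface, if the arm or the gripper's body presses on something with over 40 N, if the wrist force passes 120 N, or if a joint passes its speed limit or range.

ROBOT

A 6-joint arm with a two-finger parallel gripper is mounted at the origin on a cart in front of the work surface, level with it; the furniture and walls round the work are solid. World frame = base frame: x ahead of the robot, y to its left, z up, the work surface at z = 0. Lengths are in m, angles in degrees, forces in N, time in s.
With the tool pointing down it reaches from about 0.425 to 0.95 m from the base axis. Payload 3.5 kg.
Tool frame: the origin (TCP) lies at the very end of the fingers, on their centre line; the grasp point (between the pads) lies 19 mm behind it; x points along the fingers, y is the direction in which the jaws open and shut, and the axes are right-handed (so a half turn about x gives the same grasp; the last joint's range is limited). The gripper opens to 85 mm and grips with 20 to 120 N. Pads are 22 mm wide; open, the fingers measure 114 mm over their backs; the gripper's body (76 mm by 85 mm) begins 54 mm behind the grasp point. The pads swing forward as they close: fully open they stand 13 mm farther back than shut.
Start: joints at [60.504, 16.404, 90.338, -0, 73.258, -8.594], TCP at [0.241, 0.631, 0.231] pointing down, gripper open.
Joint ranges: [-158.93, 158.93], [-51.34, 127.21], [12.03, 142.37], [-87.48, 267.48], [13.55, 161.25], [-162.69, 162.69]. Speed limits (degrees/s): [159.86, 159.86, 180, 180, 180, 180].

INTERFACE

Orientations are given as a 3x3 rotation matrix whose columns are the frame's x, y, z axes.
In Python, from station import env gives the robot as it stands.
- The arm moves only by the tool servo_tool, never from a script. Its argument "plan" is one flat list of numbers, 7 for each row, row after row: the shift along the tool's x, y, z in cm, then the turn, a rotation vector about the tool's x, y, z in degrees, then the closure, from 0 (fully open) to 1 (shut). A call has 1 to 20 rows; each row shifts and turns the pose as measured when the row begins, along the tool's axes as they then stand; what a row does not reach is not made up. A row lasts 1/10 s, in which the tool goes at most 50 mm and 8.59 degrees, less where a joint would pass 70% of its speed; a pose out of reach is approached as far as the arm can. A call with a gripper value outside its range is refused whole. The fingers move at their own pace and stop on an object; "squeeze" is the grip in N (left out, the last holds). Time passes only in rows, so rows that do not move let the fingers close. It gives the time, the measured TCP pose, the force and the opening at its end, in the units of the state.
- env.get_state(): the state, without advancing time (a new reading comes with each control period).
- env.get_image(name): name is "side" or "top"; returns a dict with "img" (420x560x3 uint8, red, green, blue), "mtx" (3x3 intrinsics, pixels), "k1" (the pictures are not rectified: a ray, as slopes to the right and down, at radius r is drawn at 1 + k1 r^2 times it, then the intrinsics apply), "rvec" (rotation vector, rad) and "tvec" (3), from world to camera coordinates, as OpenCV has them. Camera axes: x right, y down, z forward; pixel columns grow to the right and rows downward; lengths in m; the calibration is good to about 2 mm. A picture is of the moment at which its call begins. There is no depth.
- env.finish_job(): hands the job in, once; it reports no verdict.
Trained networks look in a picture, given as the dict that the camera call returned (one of the last four; its "shot" number tells which), for a name from the list of things; names that differ only in an ending like _2 or _b are one class to them, and where a whole thing is asked for, a point or a joint stands for the part that bears it (a point fixed in the world has none). Each returns a list of dicts, best first, with "confidence" (0 to 1); they miss things now and then, are a little off and sometimes report something else, mostly with a low value. They report only what shows in the picture. A call takes as long as a camera call. They do not tell look-alikes from the thing itself.
- env.cut_out(target, picture): "region" (420x560 bool, what is visible of it) and "rect" ([left, top, right, bottom] in pixels, round what is visible of it).
The state is a dict: "clock": time; "q": joint angles; "qd": joint speeds; "tau": joint torques, N m; "eef_pos": TCP position; "orientation": TCP orientation; "ft_force": force on the tool from outside, world axes, zero at the start; "moment": the same for the moment, N m; "width": finger opening in m.
Only numpy, scipy, OpenCV 4.12 (cv2) and the standard library are available. Lean on these libraries where they do the work, as an engineer would, in place of code of your own. Each camera call takes 0.05 s, during which the arm holds its last target. There are 200 camera calls.

## Working session

There is one attempt and no reset: what is moved stays moved. The work goes in short steps, Python scripts to look and compute and a tool call to move; the robot and the scene stay as the last step left them, time stands still between calls to the robot, and variables do not carry over. Pictures are saved under pics/ and viewed, about 8 in all and at most 12, crops included, and the job is handed in when it is done.

Besides the shell and the picture viewer there is one more tool, called in YAML: its name, and indented under it one key for each argument. servo_tool: Moves the arm, as the interface text tells. Its arguments: {"type":"object","properties":{"plan":{"type":"array","items":{"type":"number"}},"squeeze":{"type":"number"}},"required":["plan"]}

```bash
mkdir -p pics; ls
python3 - <<'E'
from station import env
import cv2,numpy as np
s=env.get_state(); print({k:np.round(v,3).tolist() for k,v in s.items()})
ims={}
for n in("side","top"):
    p=env.get_image(n); ims[n]=p
    cv2.imwrite(f"pics/{n}0.png",p["img"][:,:,::-1])
    print(n,p["mtx"].tolist(),p["k1"],p["rvec"],p["tvec"])
    for t in("brass_drift","steel_drift","small_stand","bearing_block","bushing_center"):
        for d in env.cut_out(t,p): print(n,t,round(d["confidence"],2),d["rect"])
E
```

```text
pics
{'clock': 0.0, 'q': [60.504, 16.456, 90.423, -0.001, 73.257, -8.595], 'qd': [-0.058, -0.064, 0.033, 0.028, 0.08, -0.027], 'tau': [-0.0, -40.597, -29.263, -0.0, 0.006, 0.0], 'eef_pos': [0.24, 0.63, 0.23], 'orientation': [[-0.001, 0.357, 0.934], [-0.002, 0.934, -0.357], [-1.0, -0.002, -0.0]], 'ft_force': [0.021, 0.426, -0.134], 'moment': [-0.036, 0.012, -0.047], 'width': 0.086}
side [[467.3344275040125, 0.0, 278.8480782815721], [0.0, 467.3344275040125, 198.77247653116535], [0.0, 0.0, 1.0]] -0.10407953724738839 [ 0.08164936 -2.83123697  1.35656996] [0.50763937 0.07762777 1.07842534]
side brass_drift 0.89 [279.8, 292.8, 300.0, 328.8]
side brass_drift 0.65 [214.9, 281.6, 247.1, 336.2]
side brass_drift 0.53 [224.5, 343.3, 242.6, 371.9]
side steel_drift 0.52 [265.3, 123.9, 284.3, 150.4]
side small_stand 0.64 [271.5, 301.6, 309.0, 345.0]
side bearing_block 0.79 [253.6, 183.5, 298.6, 228.4]
side bushing_center 0.46 [270.3, 190.3, 280.2, 197.8]
top [[482.65216587377114, 0.0, 280.46645469640293], [0.0, 482.65216587377114, 208.8502021444664], [0.0, 0.0, 1.0]] -0.06720138558149799 [ 2.15484558 -2.17972574  0.10820274] [0.0586542  0.51148602 1.42377596]
top brass_drift 0.76 [185.1, 176.1, 203.6, 191.8]
top brass_drift 0.55 [170.2, 188.5, 174.3, 195.7]
top brass_drift 0.44 [188.6, 217.5, 200.9, 222.5]
top steel_drift 0.77 [376.0, 187.7, 396.5, 207.5]
top small_stand 0.81 [185.4, 208.0, 208.1, 234.2]
top bearing_block 0.67 [290.7, 185.4, 319.3, 221.7]
top bearing_block 0.23 [378.6, 186.7, 395.6, 208.8]
top bushing_center 0.47 [302.1, 199.4, 309.1, 207.3]
```

Run:
```python
import cv2,numpy as np
a=cv2.imread("pics/side0.png");b=cv2.imread("pics/top0.png")
cv2.imwrite("pics/ca.png",cv2.resize(a[90:390,170:440],(720,800))[:,:][:600*2][:800] if 0 else cv2.resize(a[100:390,180:420],(496,600)))
cv2.imwrite("pics/cb.png",cv2.resize(b[130:290,150:420],(800,474),interpolation=cv2.INTER_CUBIC))
```

```text
(no output)
```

View pics/side0.png

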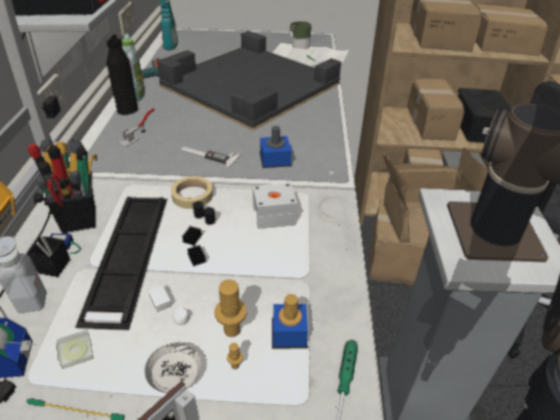

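View pics/cb.png

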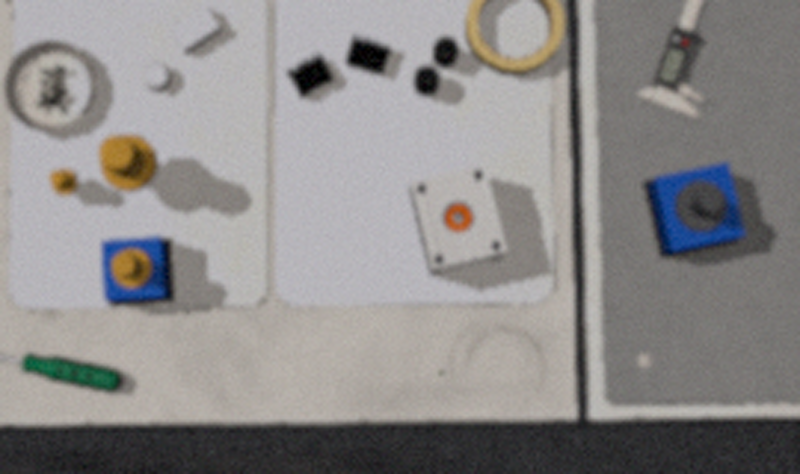

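Candidates for the brass drift in the side view are a large one standing free at (231,308), a tiny one at (235,355), and a middle-sized one in the blue stand at (291,310), which is at (194,220) in the top view. The middle one fits the description. The steel drift is at (276,140) and the block's bore at (274,195) in the side view, (305,203) in the top view. Next I fit the models to both views.

```bash
cat > h.py <<'E'
from station import env
import cv2,numpy as np
from scipy.optimize import minimize
def proj(p,X):
    X=np.atleast_2d(np.asarray(X,float)); R=cv2.Rodrigues(np.asarray(p["rvec"],float))[0]
    c=X@R.T+np.ravel(p["tvec"]); s=c[:,:2]/c[:,2:]
    s=s*(1+p["k1"]*(s**2).sum(1,keepdims=True)); K=p["mtx"]
    return s*[K[0,0],K[1,1]]+[K[0,2],K[1,2]]
def tri(ps,uv,z=None):
    "world point seen at uv in pictures ps, (z fixed if given)"
    f=lambda v:np.concatenate([proj(p,[*v[:2],v[2] if z is None else z])[0]-u for p,u in zip(ps,uv)])
    from scipy.optimize import least_squares
    r=least_squares(f,[0.5,0.2,.05][:3 if z is None else 2]); return r.x,np.round(r.fun,1)
def cyl(parts,n=32):
    a=np.linspace(0,2*np.pi,n); return np.vstack([np.c_[r*np.cos(a),r*np.sin(a),0*a+z] for r,z in parts])
def box(lx,ly,z0,z1): return np.array([[sx*lx/2,sy*ly/2,z] for sx in(-1,1) for sy in(-1,1) for z in(z0,z1)])
def hullmask(p,groups):
    m=np.zeros((420*4,560*4),np.uint8)
    for X in groups:
        h=cv2.convexHull(((proj(p,X)+.5)*4).astype(np.float32)); cv2.fillConvexPoly(m,h.astype(np.int32),1)
    return cv2.resize(m.astype(np.float32),(560,420),interpolation=cv2.INTER_AREA)
def fit(ps,masks,groups,x0,yaw=False):
    def place(v):
        c,s=np.cos(v[2]),np.sin(v[2]); R=np.array([[c,s,0],[-s,c,0],[0,0,1]])
        return [X@R+[v[0],v[1],0] for X in groups]
    def cost(v):
        v=[*v[:2],v[2] if yaw else 0]; return sum(np.abs(hullmask(p,place(v))-m).sum()/m.sum() for p,m in zip(ps,masks))
    n=3 if yaw else 2
    best=None
    for y0 in (np.radians([0,15,30,45,60,75]) if yaw else [0]):
        s=np.vstack([np.zeros(n),np.diag([.01,.01,.2][:n])])+np.array([*x0[:2],y0][:n])
        r=minimize(cost,s[0],method="Nelder-Mead",options=dict(initial_simplex=s,xatol=1e-4,fatol=1e-4))
        if best is None or r.fun<best.fun: best=r
    return best.x,best.fun
E
cat > m.py <<'E'
from h import *
ps=[env.get_image("side"),env.get_image("top")]
HD=[cyl([(.02,.05),(.02,.056)]),cyl([(.012,.056),(.012,.101)])]
ST=[box(.06,.06,0,.05)]
boxes=[(262,280,322,355),(178,200,215,242)]
mb=[];mo=[]
for p,(l,t,r,b) in zip(ps,boxes):
    h=cv2.cvtColor(p["img"],cv2.COLOR_RGB2HSV); w=np.zeros((420,560),bool); w[t:b,l:r]=1
    bl=w&(h[...,0]>105)&(h[...,0]<130)&(h[...,1]>140); br=w&(h[...,0]<30)&(h[...,1]>110)
    print(bl.sum(),br.sum()); mb.append((bl|br).astype(float)); mo.append(br.astype(float))
x0,_=tri(ps,[(291,312),(194.5,220)]); print("tri",x0,_)
print("stand",fit(ps,mb,ST+HD,x0,True)); 
print("drift",fit(ps,mo,HD,x0))
for i in(0,1):print(" single",fit(ps[i:i+1],mo[i:i+1],HD,x0),fit(ps[i:i+1],mb[i:i+1],ST+HD,x0,True))
uv=[];
for p,(l,t,r,b) in zip(ps,[(262,185,288,205),(296,194,314,212)]):
    h=cv2.cvtColor(p["img"],cv2.COLOR_RGB2HSV);o=np.zeros((420,560),bool);o[t:b,l:r]=((h[...,0]<20)&(h[...,1]>100))[t:b,l:r]
    ys,xs=np.nonzero(o);uv.append((xs.mean(),ys.mean()));print(o.sum(),uv[-1])
xb,_=tri(ps,uv);print("bushing",xb,_)
mk=[env.cut_out("bearing_block",p)[0]["region"].astype(float) for p in ps]
BL=[box(.09,.076,0,.068)]
print("block",fit(ps,mk,BL,xb,True),[fit(ps[i:i+1],mk[i:i+1],BL,xb,True) for i in(0,1)])
print("big",tri(ps,[(230,290),(192,181)])); print("steel",tri(ps,[(276,130),(387,200)]))
E
python3 m.py
```

```text
883 421
228 116
tri [0.47510419 0.30528421 0.06236761] [-0.7 -0.1 -0.1  1.2]
stand (array([0.47680054, 0.30620529, 1.61395004]), np.float64(0.6813694892281352))
drift (array([0.47710416, 0.30720602]), np.float64(0.6593573388483905))
 single (array([0.47575576, 0.30393587]), np.float64(0.3142814726840855)) (array([0.47561266, 0.30441829, 0.03216621]), np.float64(0.2620782208588957))
 single (array([0.47987714, 0.30736917]), np.float64(0.33189655172413796)) (array([0.47835977, 0.30671478, 0.01261413]), np.float64(0.41460755813953487))
48 (np.float64(274.1041666666667), np.float64(194.89583333333334))
58 (np.float64(304.2068965517241), np.float64(203.0))
bushing [ 0.52247799 -0.01683625  0.0665652 ] [-0.5 -0.1 -0.   0.6]Traceback (most recent call last):
  File "m.py", line 20, in <module>
    mk=[env.cut_out("bearing_block",p)[0]["region"].astype(float) for p in ps]
        ~~~~~~~~~~~~~~~~~~~~~~~~~~~~~~^^^
IndexError: list index out of range
```

```bash
cat > ov.py <<'E'
from h import *
ps=[env.get_image("side"),env.get_image("top")]
def draw(p,Xs,win,S):
    l,t,r,b=win; im=cv2.resize(p["img"][t:b,l:r,::-1],None,fx=S,fy=S,interpolation=cv2.INTER_CUBIC)
    for X,c in Xs:
        u=((proj(p,X)+.5-[l,t])*S).astype(int)
        cv2.polylines(im,[u.reshape(-1,1,2)],True,c,1)
    return im
def sq(a,z,x,y,w): 
    c,s=np.cos(w),np.sin(w); return np.array([[x+c*i*a[0]/2-s*j*a[1]/2,y+s*i*a[0]/2+c*j*a[1]/2,z] for i,j in((1,1),(1,-1),(-1,-1),(-1,1))])
sx,sy=.4768,.3055; bx,by,bw=.5225,-.0168,.12
G=[(sq((.06,.06),.05,sx,sy,.03),(0,255,0)),(sq((.06,.06),0,sx,sy,.03),(0,255,0))]+[(cyl([(r,z)])+[sx,sy,0],(255,255,255)) for r,z in((.02,.056),(.012,.101),(.012,.056))]
H=[(sq((.09,.076),.068,bx,by,bw),(0,255,0)),(sq((.076,.09),.068,bx,by,bw),(0,0,255)),(cyl([(.0145,.068)])+[bx,by,0],(255,255,255))]
T=[draw(ps[0],G,(255,280,325,355),5),draw(ps[1],G,(165,190,235,255),5)]
U=[draw(ps[0],H,(240,170,310,240),5),draw(ps[1],H,(270,170,340,240),5)]
f=lambda a:cv2.copyMakeBorder(a,0,375-a.shape[0],0,0,cv2.BORDER_CONSTANT)
o=np.vstack([np.hstack([f(x) for x in T]),np.hstack([f(x) for x in U])]);cv2.imwrite("pics/ov1.png",cv2.resize(o,(560,600)))
for p in ps:
    for d in env.cut_out("bearing_block",p): print(p["shot"],d["rect"],d["confidence"])
print("big",tri(ps,[(230,290),(192,181)])); print("steel",tri(ps,[(276,130),(387,200)]))
E
python3 ov.py
```

```text
5 [252.5, 182.5, 298.7, 227.9] 0.82
6 [291.7, 183.7, 322.5, 219.5] 0.83
big (array([0.58078092, 0.30394096, 0.11169272]), array([-1.1, -0.2,  0. ,  1.9]))
steel (array([ 0.52854352, -0.2535875 ,  0.09670816]), array([ 0.5,  0.1,  0. , -0.6]))
```

View pics/ov1.png

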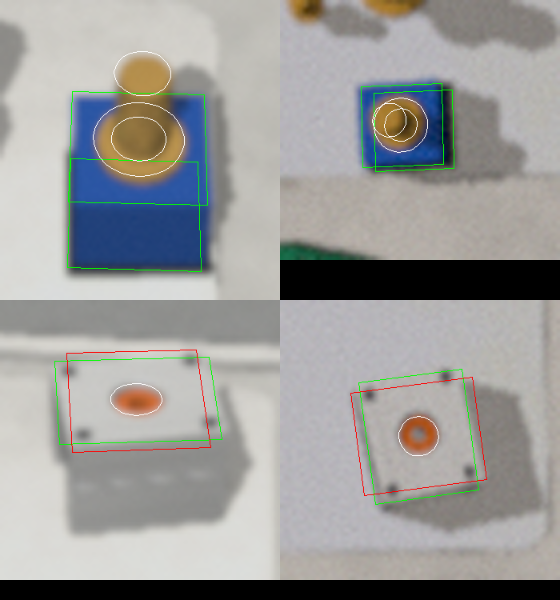

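The fit puts the stand and brass drift at about (0.477, 0.306) and the bore at (0.5225, -0.017). The large look-alike is 105 mm away at (0.58, 0.30). The view supports the choice of the middle drift, with a collar of about 40 mm in a 60 mm blue stand. I'll hover over it.

servo_tool:
  plan: [0, -1.6, 2.4, 0, 0, 0, 0, 0, -1.6, 2.4, 0, 0, 0, 0, 0, -1.6, 2.4, 0, 0, 0, 0, 0, -1.6, 2.4, 0, 0, 0, 0, 0, -1.6, 2.4, 0, 0, 0, 0, 0, -1.6, 2.4, 0, 0, 0, 0, 0, -1.6, 2.4, 0, 0, 0, 0, 0, -1.6, 2.4, 0, 0, 0, 0, 0, -1.6, 2.4, 0, 0, 0, 0, 0, -1.6, 2.4, 0, 0, 0, 0, 0, -1.6, 2.4, 0, 0, 0, 0, 0, -1.6, 2.4, 0, 0, 0, 0, 0, -1.6, 2.4, 0, 0, 0, 0, 0, -1.6, 2.4, 0, 0, 0, 0, 0, 0, 0, 0, 0, 0, 0, 0, 0, 0, 0, 0, 0, 0]
  squeeze: 60

```text
clock: 2.55
eef_pos: [0.4837, 0.2899, 0.233]
orientation: [[0.004, 0.355, 0.935], [0.004, 0.935, -0.355], [-1.0, 0.005, 0.003]]
ft_force: [0.3, 0.6, 0.4]
width: 0.0853
```

servo_tool:
  plan: [2.5, 0.4, -0.4, 0, 0, 0, 0, 2.5, 0.4, -0.4, 0, 0, 0, 0, 2.5, 0.4, -0.4, 0, 0, 0, 0, 2.5, 0, 0, 0, 0, 0, 0, 0, 0, 0, 0, 0, 0, 0, 0, 0, 0, 0, 0, 0, 0]

```text
clock: 3.15
eef_pos: [0.4753, 0.312, 0.1331]
orientation: [[0.009, 0.349, 0.937], [0.007, 0.937, -0.349], [-1.0, 0.01, 0.006]]
ft_force: [-0.3, 1.1, 0.8]
width: 0.086
```

```bash
cat > look.py <<'E'
import sys
from h import *
from ov2 import *
E
python3 - <<'E'
from h import *
s=env.get_state();print(s["eef_pos"],s["orientation"])
P=np.array(s["eef_pos"]);R=np.array(s["orientation"])
out=[]
for n,w in(("side",(240,260,340,360)),("top",(150,170,250,270))):
    p=env.get_image(n);l,t,r,b=w;S=4
    im=cv2.resize(p["img"][t:b,l:r,::-1],None,fx=S,fy=S,interpolation=cv2.INTER_CUBIC)
    for X,c in((P,(0,0,255)),([.477,.306,.101],(0,255,0))):
        u=((proj(p,X)[0]+.5-[l,t])*S).astype(int);cv2.drawMarker(im,tuple(map(int,u)),c,0,14,1)
    out.append(im)
cv2.imwrite("pics/hov.png",np.hstack(out))
E
```

```text
[0.47527866 0.31201151 0.13313797] [[ 0.00888167  0.34927637  0.93697766]
 [ 0.00731233  0.93696688 -0.34934166]
 [-0.99993382  0.00995423  0.0057678 ]]
```

View pics/hov.png

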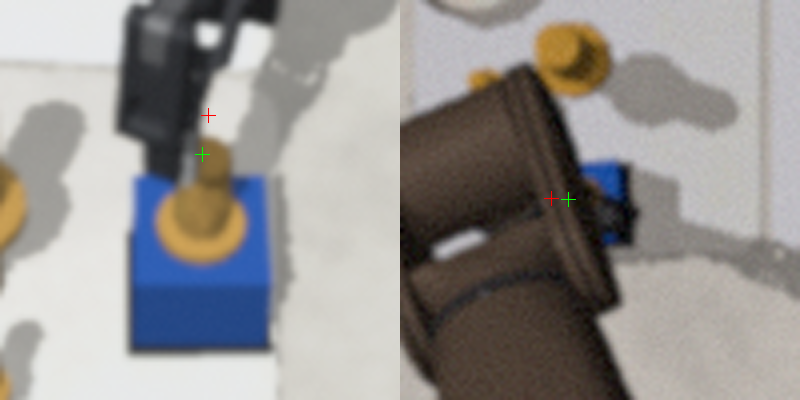

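Run:
```python
from h import *
p=env.get_image("side")
cv2.imwrite("pics/z.png",cv2.resize(p["img"][250:350,250:330,::-1],None,fx=6,fy=6,interpolation=cv2.INTER_LANCZOS4))
```

```text
(no output)
```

View pics/z.png

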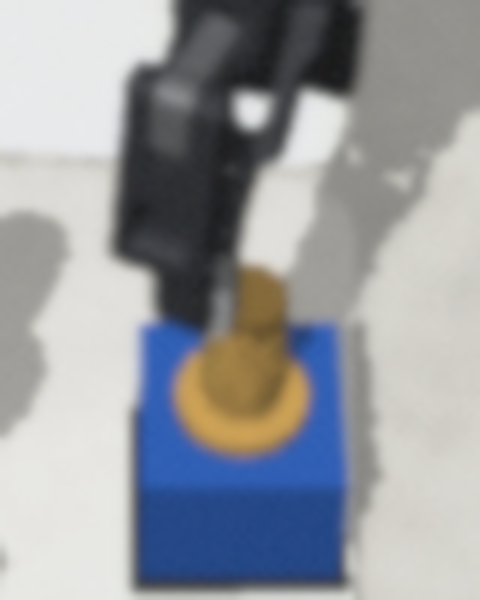

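servo_tool:
  plan: [0, -0.5, 0.3, 0, 0.3, -0.6, 0, 0, 0, 0, 0, 0, 0, 0, 1.5, 0, 0, 0, 0, 0, 0, 1.5, 0, 0, 0, 0, 0, 0, 1.5, 0, 0, 0, 0, 0, 0, 1.0, 0, 0, 0, 0, 0, 0, 1.0, 0, 0, 0, 0, 0, 0, 0, 0, 0, 0, 0, 0, 0, 0, 0, 0, 0, 0, 0, 0]

```text
clock: 4.2
eef_pos: [0.4789, 0.3053, 0.0655]
orientation: [[0.005, 0.351, 0.936], [0.001, 0.936, -0.351], [-1.0, 0.002, 0.004]]
ft_force: [1.1, 0.3, 0.4]
width: 0.0855
```

servo_tool:
  plan: [0.3, 0, -0.25, 0, 0, 0, 0, 0, 0, 0, 0, 0, 0, 0.4, 0, 0, 0, 0, 0, 0, 0.8, 0, 0, 0, 0, 0, 0, 1, 0, 0, 0, 0, 0, 0, 1, 0, 0, 0, 0, 0, 0, 1, 0, 0, 0, 0, 0, 0, 1, 0, 0, 0, 0, 0, 0, 1, 0, 0, 0, 0, 0, 0, 1]
  squeeze: 80

```text
clock: 5.1
eef_pos: [0.478, 0.3071, 0.0648]
orientation: [[0.009, 0.351, 0.936], [0.003, 0.936, -0.351], [-1.0, 0.006, 0.008]]
ft_force: [0.8, 0.5, -0.0]
width: 0.0228
```

servo_tool:
  plan: [-0.5, 0, 0, 0, 0, 0, 1, -1, 0, 0, 0, 0, 0, 1, -1.5, 0, 0, 0, 0, 0, 1, -2, 0, 0, 0, 0, 0, 1, -2, 0, 0, 0, 0, 0, 1, -1.5, 0, 0, 0, 0, 0, 1, 0, 0, 0, 0, 0, 0, 1]

```text
clock: 5.8
eef_pos: [0.4766, 0.3067, 0.1568]
orientation: [[0.009, 0.351, 0.936], [0.002, 0.936, -0.351], [-1.0, 0.005, 0.008]]
ft_force: [-0.5, -0.2, -1.6]
width: 0.022
```

servo_tool:
  plan: [0, -2.5, 1.37, 0, 0, 0, 1, 0, -2.5, 1.37, 0, 0, 0, 1, 0, -2.5, 1.37, 0, 0, 0, 1, 0, -2.5, 1.37, 0, 0, 0, 1, 0, -2.5, 1.37, 0, 0, 0, 1, 0, -2.5, 1.37, 0, 0, 0, 1, 0, -2.5, 1.37, 0, 0, 0, 1, 0, -2.5, 1.37, 0, 0, 0, 1, 0, -2.5, 1.37, 0, 0, 0, 1, 0, -2.5, 1.37, 0, 0, 0, 1, 0, -2.5, 1.37, 0, 0, 0, 1, 0, 0, 0, 0, 0, 0, 1, 0, 0, 0, 0, 0, 0, 1]

```text
clock: 7.1
eef_pos: [0.5198, -0.0146, 0.156]
orientation: [[0.009, 0.349, 0.937], [0.004, 0.937, -0.349], [-1.0, 0.007, 0.006]]
ft_force: [0.1, -0.4, -2.0]
width: 0.0224
```

```bash
cat > see.py <<'E'
from h import *
import sys
def run(name,tipoff,off=(0,0),wins=((235,140,315,240),(265,160,345,260)),ring=(.5225,-.017,.068,.0145)):
    s=env.get_state();P=np.array(s["eef_pos"]);R=np.array(s["orientation"]);print(P,np.round(R[:,0],4),s["ft_force"])
    out=[]
    for n,w in zip(("side","top"),wins):
        p=env.get_image(n);l,t,r,b=w;S=5
        im=cv2.resize(p["img"][t:b,l:r,::-1],None,fx=S,fy=S,interpolation=cv2.INTER_CUBIC)
        T=P+tipoff*R[:,0]+off[0]*R[:,1]+off[1]*R[:,2]
        C=[(cyl([(q,0)])[:,[2,0,1]]@R.T+T-h*R[:,0],(0,255,0)) for q,h in((.011,0),(.011,.038),(.02,.038),(.02,.044),(.012,.089))]
        C.append((cyl([(ring[3],ring[2])])+[ring[0],ring[1],0],(255,0,255)))
        for X,c in C: cv2.polylines(im,[((proj(p,X)+.5-[l,t])*S).astype(np.int32).reshape(-1,1,2)],True,c,1)
        out.append(im)
    cv2.imwrite(name,np.hstack(out))
E
python3 -c "
from see import *
run('pics/b1.png',.0528)"
```

```text
[ 0.51975223 -0.01463195  0.1559961 ] [ 0.0085  0.0042 -1.    ] [ 0.12882589 -0.35812876 -2.01215031]
```

View pics/b1.png

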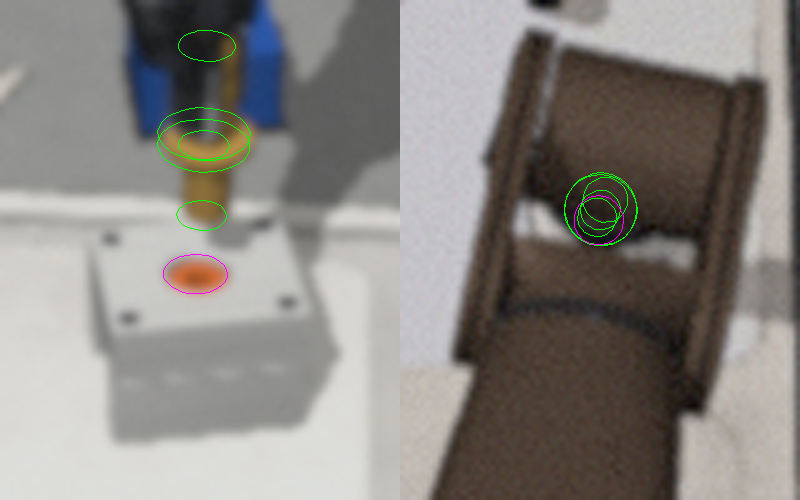

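```bash
cat > fitd.py <<'E'
from h import *
from scipy.optimize import minimize
def fitside(win,tipoff,N=4):
    M=0;Ps=[];Rs=[]
    for _ in range(N):
        p=env.get_image("side");s=env.get_state();Ps.append(s["eef_pos"]);Rs.append(s["orientation"]);M=M+p["img"].astype(float)/N
    P=np.mean(Ps,0);R=np.mean(Rs,0);print("P",P.round(4),"sd",np.std(Ps,0).round(4),R[:,0].round(4))
    h=cv2.cvtColor(M.astype(np.uint8),cv2.COLOR_RGB2HSV);l,t,r,b=win
    w=np.zeros((420,560),bool);w[t:b,l:r]=1
    m=(w&(h[...,0]>8)&(h[...,0]<28)&(h[...,1]>90)).astype(np.float32)
    def model(v,z):
        T=P+tipoff*R[:,0]+[v[0],v[1],z]
        f=lambda q,a:cyl([(q,0)])[:,[2,0,1]]@R.T+T-a*R[:,0]
        g=hullmask(p,[np.vstack([f(.009,0),f(.011,.003),f(.011,.038)]),np.vstack([f(.02,.038),f(.02,.044)])]);return g
    for z in(-.003,0,.003):
        def c(v):
            g=model(v,z);k=w.copy();return np.abs(g-m)[k].sum()
        s0=np.array([[0,0],[.004,0],[0,.004]])
        q=minimize(c,s0[0],method="Nelder-Mead",options=dict(initial_simplex=s0,xatol=1e-4,fatol=.01));print("dz",z,"dxy",q.x.round(4),round(q.fun,1),m.sum())
    return M
if __name__=="__main__":
    M=fitside((262,168,292,189),.0528)
    o=np.zeros((420,560),bool);h=cv2.cvtColor(M.astype(np.uint8),cv2.COLOR_RGB2HSV)
    o[188:201,262:288]=((h[...,0]<12)&(h[...,1]>90))[188:201,262:288]
    ys,xs=np.nonzero(o);print("orange",xs.min(),xs.max(),ys.min(),ys.max(),xs.mean(),ys.mean())
    p=env.get_image("side")
    print(proj(p,[.5225,-.017,.068]),proj(p,[.5225,-.017,.064]))
E
python3 fitd.py
```

```text
P [ 0.5199 -0.0135  0.1562] sd [0.0001 0.0001 0.0001] [ 0.0091  0.0039 -1.    ]
dz -0.003 dxy [-0.0018 -0.0106] 28.4 157.0
dz 0 dxy [-0.0019 -0.0066] 28.4 157.0
dz 0.003 dxy [-0.0021 -0.0027] 29.4 157.0
orange 269 279 192 197 273.96363636363634 194.78181818181818
[[273.61343938 194.27290931]] [[273.58798645 195.65212051]]
```

Run:
```python
from h import *
ps=[env.get_image("side"),env.get_image("top")]
print("top",tri(ps[1:],[(304.2,203.0)],.064),"side",tri(ps[:1],[(274.0,194.8)],.064))
a=cv2.cvtColor(cv2.imread("pics/top0.png"),cv2.COLOR_BGR2HSV)
w=a[194:213,295:314,1].astype(float);w=np.clip(w-60,0,None);y,x=np.mgrid[194:213,295:314];print((w*x).sum()/w.sum(),(w*y).sum()/w.sum())
# block outline from bright top face in the first top picture
g=cv2.cvtColor(cv2.imread("pics/top0.png"),cv2.COLOR_BGR2GRAY)
for yw in np.radians([4,8,12,16]):
  pass
# handle top / collar of drift from first pictures
for k,(n,win) in enumerate((("side",(270,285,312,330)),("top",(180,208,210,232)))):
    h=cv2.cvtColor(cv2.imread(f"pics/{n}0.png"),cv2.COLOR_BGR2HSV);l,t,r,b=win
    m=np.zeros((420,560),np.float32);m[t:b,l:r]=((h[...,0]<32)&(h[...,1]>100))[t:b,l:r]
    G=[cyl([(.02,.05),(.02,.056)]),cyl([(.012,.056),(.012,.101)])]
    ys,xs=np.nonzero(m);print(n,fit([ps[k]],[m],G,(.477,.306)),xs.min(),xs.max(),ys.min(),ys.max())
```

```text
top (array([ 0.52466789, -0.01703446]), array([0., 0.])) side (array([ 0.52173778, -0.02019129]), array([0., 0.]))
304.31073104283337 202.92462539730587
side (array([0.47567668, 0.30448327]), np.float64(0.26455479860305786)) 280 300 295 324
top (array([0.47968066, 0.30810205]), np.float64(0.2988445460796356)) 188 200 215 226
```

servo_tool:
  plan: [0, -0.16, 0.43, 0, 0, 0, 1, 0.5, 0, 0, 0, 0, 0, 1, 1, 0, 0, 0, 0, 0, 1, 1, 0, 0, 0, 0, 0, 1, 0.3, 0, 0, 0, 0, 0, 1, 0, 0, 0, 0, 0, 0, 1, 0, 0, 0, 0, 0, 0, 1]
  squeeze: 110

```text
clock: 8.25
eef_pos: [0.5234, -0.0164, 0.1245]
orientation: [[0.007, 0.346, 0.938], [0.004, 0.938, -0.346], [-1.0, 0.006, 0.005]]
ft_force: [-0.1, 0.1, -2.0]
width: 0.0219
```

```bash
python3 -c "
from see import *
run('pics/b2.png',.0528,ring=(.5217,-.0195,.068,.0145))"
```

```text
[ 0.52341357 -0.01637474  0.12450131] [ 0.0069  0.0043 -1.    ] [-0.1452832   0.07126977 -2.01910254]
```

View pics/b2.png

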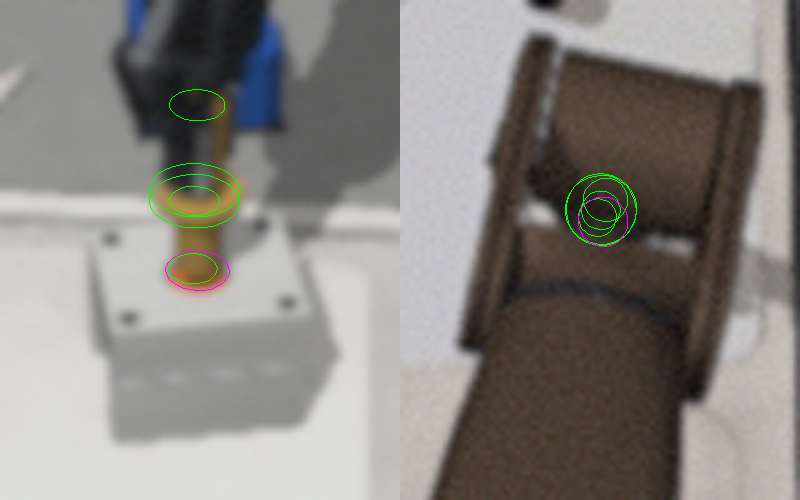

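The tip sits about 1 px (2 mm) to the right of the bore, with orange visible around it. I'll nudge +x slightly, then descend gently.

servo_tool:
  plan: [0, 0, 0.15, 0, 0, 0, 1, 0.2, 0, 0, 0, 0, 0, 1, 0.2, 0, 0, 0, 0, 0, 1, 0.2, 0, 0, 0, 0, 0, 1, 0.2, 0, 0, 0, 0, 0, 1]

```text
clock: 8.85
eef_pos: [0.5264, -0.0172, 0.1181]
orientation: [[0.011, 0.346, 0.938], [0.003, 0.938, -0.346], [-1.0, 0.007, 0.009]]
ft_force: [0.1, -0.5, -1.5]
width: 0.0217
```

servo_tool:
  plan: [0, 0, -0.15, 0, 0.3, 0, 1, 0.2, 0, 0, 0, 0, 0, 1, 0.2, 0, 0, 0, 0, 0, 1]

```text
clock: 9.15
eef_pos: [0.5253, -0.0167, 0.1148]
orientation: [[0.006, 0.346, 0.938], [0.005, 0.938, -0.346], [-1.0, 0.007, 0.004]]
ft_force: [-3.5, 0.3, 8.0]
width: 0.0222
```

servo_tool:
  plan: [0.1, 0, -0.1, 0, 0, 0, 1, 0.2, 0, 0, 0, 0, 0, 1, 0.2, 0, 0, 0, 0, 0, 1]

```text
clock: 9.45
eef_pos: [0.5258, -0.0167, 0.1144]
orientation: [[0.007, 0.345, 0.938], [0.004, 0.938, -0.345], [-1.0, 0.006, 0.005]]
ft_force: [-4.3, 0.6, 10.2]
width: 0.0216
```

Run:
```python
from see import *
s=env.get_state();print(s["eef_pos"],s["ft_force"],s["moment"])
p=env.get_image("side");l,t,r,b=245,150,305,220
cv2.imwrite("pics/b3.png",cv2.resize(p["img"][t:b,l:r,::-1],None,fx=8,fy=8,interpolation=cv2.INTER_CUBIC))
print(((proj(p,[[.5217,-.0195,.068]])+.5-[l,t])*8))
```

```text
[ 0.52577926 -0.01674687  0.1143858 ] [-4.27049021  0.59781264 10.15345047] [0.17305877 1.1420473  0.02869755]
[[236.20892218 352.8807495 ]]
```

View pics/b3.png

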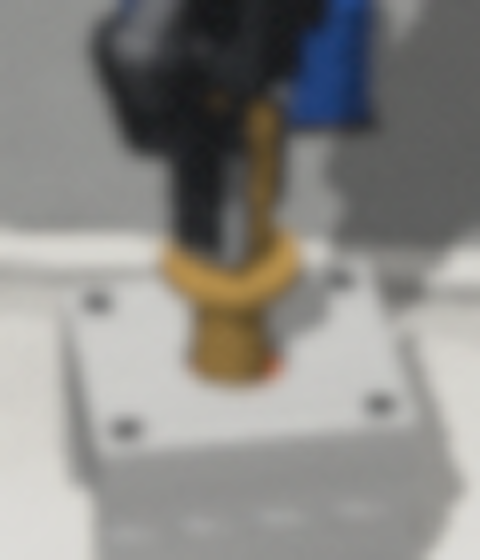

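The tip is inside the bore resting on the bushing, slightly to the +x side. Orange shows at the right of the tip at (276,370). I'll push harder.

servo_tool:
  plan: [0.3, 0, -0.2, 0, 0, 0, 1, 0.4, 0, -0.1, 0, 0, 0, 1, 0.5, 0, 0, 0, 0, 0, 1]

```text
clock: 9.8
eef_pos: [0.5266, -0.0167, 0.1116]
orientation: [[0.012, 0.344, 0.939], [0.002, 0.939, -0.344], [-1.0, 0.006, 0.011]]
ft_force: [-4.1, 0.3, 8.0]
width: 0.0217
```

servo_tool:
  plan: [0.4, 0, -0.2, 0, 0.6, 0, 1, 0.5, 0, -0.1, 0, 0.2, 0, 1, 0.5, 0, -0.1, 0, 0.2, 0, 1, 0.5, 0, -0.1, 0, 0.2, 0, 1]

```text
clock: 10.2
eef_pos: [0.5269, -0.0168, 0.1]
orientation: [[0.003, 0.343, 0.939], [0.004, 0.939, -0.343], [-1.0, 0.005, 0.001]]
ft_force: [-2.8, -0.6, 8.0]
width: 0.0221
```

servo_tool:
  plan: [0.5, 0, -0.1, 0, 0, 0, 1, 0.5, 0, -0.1, 0, 0.2, 0, 1, 0.5, 0, -0.1, 0, 0.2, 0, 1, 0.4, 0, -0.1, 0, 0.2, 0, 1]

```text
clock: 10.6
eef_pos: [0.5239, -0.0158, 0.0828]
orientation: [[-0.007, 0.343, 0.939], [0.007, 0.939, -0.342], [-1.0, 0.004, -0.009]]
ft_force: [-8.1, -0.1, 25.0]
width: 0.0216
```

servo_tool:
  plan: [0, 0, 0.1, 0, -0.5, 0, 1, 0.3, 0, 0, 0, 0, 0, 1]

```text
clock: 10.8
eef_pos: [0.5251, -0.0161, 0.0828]
orientation: [[-0.002, 0.342, 0.94], [0.004, 0.94, -0.342], [-1.0, 0.003, -0.003]]
ft_force: [-15.3, 1.7, 32.4]
width: 0.0216
```

Run:
```python
from see import *
s=env.get_state();print(s["eef_pos"],s["ft_force"],s["moment"])
p=env.get_image("side");l,t,r,b=245,150,320,240
for d in env.cut_out("bushing_center",p): print(d["rect"],d["confidence"])
h=cv2.cvtColor(p["img"],cv2.COLOR_RGB2HSV);o=(h[...,0]<10)&(h[...,1]>110);ys,xs=np.nonzero(o[150:260,230:330]);print(len(xs),xs[:20]+230,ys[:20]+150)
cv2.imwrite("pics/b4.png",cv2.resize(p["img"][t:b,l:r,::-1],None,fx=6,fy=6,interpolation=cv2.INTER_CUBIC))
```

```text
[ 0.52512421 -0.01608727  0.08281958] [-15.31539367   1.74256552  32.35027508] [ 2.33226326e-01  2.31432389e+00 -1.28841843e-03]
0 [] []
```

View pics/b4.png

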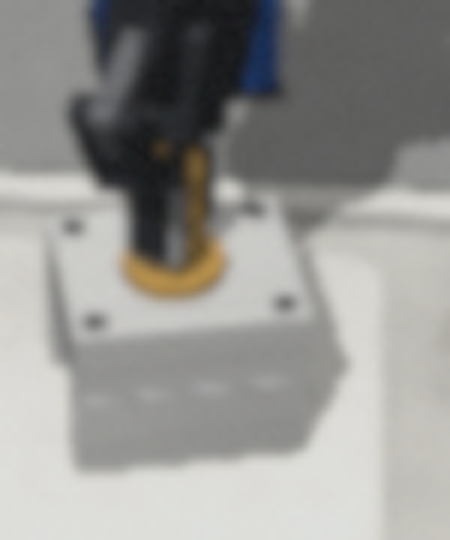

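The collar is seated on the plate, with TCP z at 0.0828 and tip at 0.030. Next I lift out and check that the bore is empty.

servo_tool:
  plan: [-0.2, 0, -0.1, 0, 0, 0, 1, -0.5, 0, 0, 0, 0, 0, 1, -1, 0, 0, 0, 0, 0, 1, -1.5, 0, 0, 0, 0, 0, 1, -1.5, 0, 0, 0, 0, 0, 1, -1.5, 0, 0, 0, 0, 0, 1, -1.5, 0, 0, 0, 0, 0, 1, 0, 0, 0, 0, 0, 0, 1, 0, 0, 0, 0, 0, 0, 1]

```text
clock: 11.8
eef_pos: [0.5229, -0.0154, 0.1635]
orientation: [[-0.003, 0.343, 0.939], [0.006, 0.939, -0.343], [-1.0, 0.005, -0.005]]
ft_force: [0.2, -0.2, -1.2]
width: 0.0216
```

```bash
python3 -c "
from see import *
from fitd import fitside
run('pics/b5.png',.0528,ring=(.5217,-.0195,.068,.0145))
fitside((262,160,292,184),.0528)
p=env.get_image('side')
h=cv2.cvtColor(p['img'],cv2.COLOR_RGB2HSV);o=(h[...,0]<10)&(h[...,1]>110);ys,xs=np.nonzero(o[185:260,230:330]);print(len(xs),xs[:20]+230,ys[:20]+185)
"
```

```text
[ 0.52287562 -0.01536711  0.16347374] [-0.0033  0.0061 -1.    ] [ 0.20288004 -0.20626357 -1.24106633]
P [ 0.5226 -0.0154  0.1625] sd [0.0001 0.     0.0001] [-0.0048  0.0063 -1.    ]
dz -0.003 dxy [-0.0013 -0.0108] 88.7 189.0
dz 0 dxy [-0.001  -0.0072] 90.4 189.0
dz 0.003 dxy [-0.001  -0.0026] 91.5 189.0
0 [] []
```

View pics/b5.png

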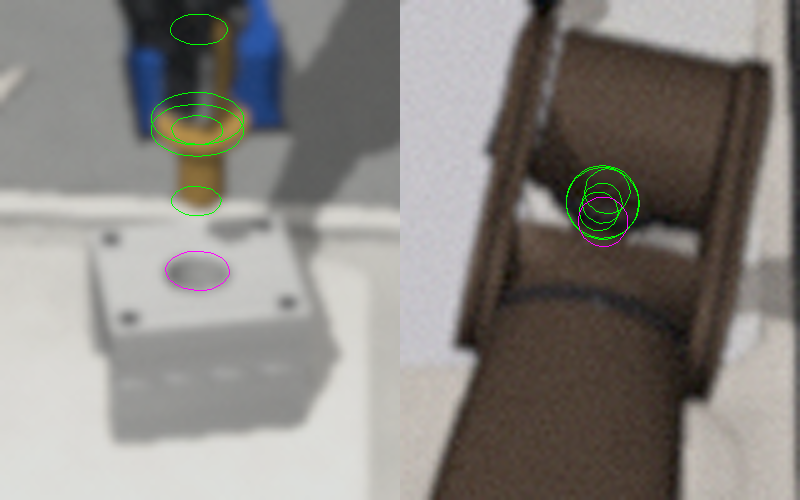

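The bore is empty and grey, so the bushing is out. The drift still hangs straight in the gripper. Going back to the small stand.

servo_tool:
  plan: [0, 2.51, -1.37, 0, 0, 0, 1, 0, 2.51, -1.37, 0, 0, 0, 1, 0, 2.51, -1.37, 0, 0, 0, 1, 0, 2.51, -1.37, 0, 0, 0, 1, 0, 2.51, -1.37, 0, 0, 0, 1, 0, 2.51, -1.37, 0, 0, 0, 1, 0, 2.51, -1.37, 0, 0, 0, 1, 0, 2.51, -1.37, 0, 0, 0, 1, 0, 2.51, -1.37, 0, 0, 0, 1, 0, 2.51, -1.37, 0, 0, 0, 1, 0, 2.51, -1.37, 0, 0, 0, 1, 0, 0, 0, 0, 0, 0, 1, 0, 0, 0, 0, 0, 0, 1]

```text
clock: 13.45
eef_pos: [0.4726, 0.3066, 0.1593]
orientation: [[-0.013, 0.345, 0.938], [0.004, 0.938, -0.345], [-1.0, -0.0, -0.013]]
ft_force: [0.7, 0.1, -2.5]
width: 0.0216
```

servo_tool:
  plan: [0, 0.2, 0.45, 0, -0.9, 0, 1, 1, 0, 0, 0, 0, 0, 1, 1, 0, 0, 0, 0, 0, 1, 1, 0, 0, 0, 0, 0, 1, 1, 0, 0, 0, 0, 0, 1, 0.3, 0, 0, 0, 0, 0, 1, 0, 0, 0, 0, 0, 0, 1]

```text
clock: 14.15
eef_pos: [0.4779, 0.3026, 0.1101]
orientation: [[-0.001, 0.35, 0.937], [-0.004, 0.937, -0.35], [-1.0, -0.004, 0.001]]
ft_force: [-0.1, 0.7, -2.6]
width: 0.022
```

```bash
python3 -c "
from see import *
run('pics/c1.png',.0528,wins=((250,255,330,355),(155,170,235,270)),ring=(.4755,.3045,.05,.014))
"
```

```text
[0.47791177 0.3025918  0.11007114] [-6.0e-04 -4.1e-03 -1.0e+00] [-0.06101946  0.71748972 -2.57646473]
```

View pics/c1.png

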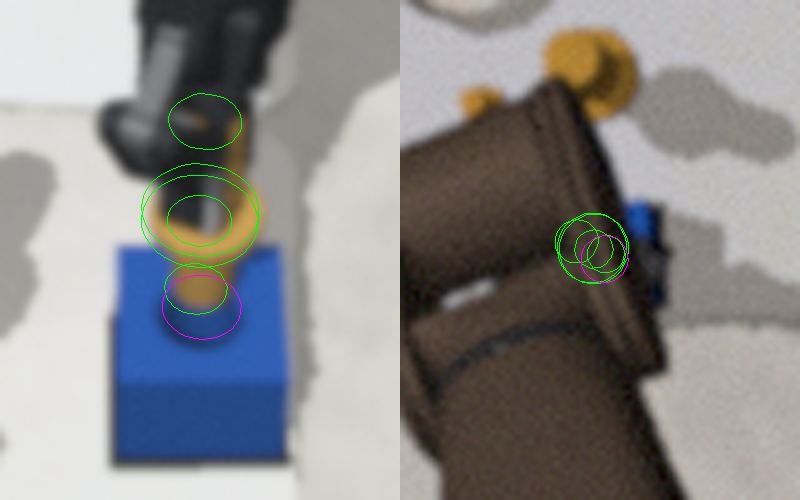

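servo_tool:
  plan: [0, 0.4, -0.15, 0, 0, 0.3, 1, 0, 0, 0, 0, 0, 0, 1, 0.4, 0, 0, 0, 0, 0, 1, 0.4, 0, 0, 0, 0, 0, 1, 0.4, 0, 0, 0, 0, 0, 1]

```text
clock: 14.75
eef_pos: [0.4801, 0.3087, 0.101]
orientation: [[0.008, 0.349, 0.937], [0.004, 0.937, -0.349], [-1.0, 0.007, 0.006]]
ft_force: [-0.4, -1.0, -2.6]
width: 0.022
```

servo_tool:
  plan: [0.2, -0.2, -0.15, 0, 0, 0, 1, 0.3, 0, 0, 0, 0, 0, 1, 0.4, 0, 0, 0, 0, 0, 1, 0.4, 0, 0, 0, 0, 0, 1]

```text
clock: 15.15
eef_pos: [0.4775, 0.307, 0.0863]
orientation: [[0.007, 0.349, 0.937], [0.004, 0.937, -0.349], [-1.0, 0.006, 0.005]]
ft_force: [-0.1, -1.3, -0.9]
width: 0.0216
```

Tip is 16 mm into the hole with no contact force, so I continue down to the collar.

servo_tool:
  plan: [0.5, 0, 0, 0, 0, 0, 1, 0.5, 0, 0, 0, 0, 0, 1, 0.4, 0, 0, 0, 0, 0, 1, 0.3, 0, 0, 0, 0, 0, 1, 0.3, 0, 0, 0, 0, 0, 1]

```text
clock: 15.65
eef_pos: [0.4775, 0.3071, 0.0648]
orientation: [[0.006, 0.349, 0.937], [0.003, 0.937, -0.349], [-1.0, 0.005, 0.004]]
ft_force: [-6.6, -1.8, 19.8]
width: 0.0217
```

Seated at the original grasp height. Releasing.

servo_tool:
  plan: [-0.1, 0, 0, 0, 0, 0, 1, 0, 0, 0, 0, 0, 0, 0.8, 0, 0, 0, 0, 0, 0, 0.5, 0, 0, 0, 0, 0, 0, 0.2, 0, 0, 0, 0, 0, 0, 0, 0, 0, 0, 0, 0, 0, 0, 0, 0, 0, 0, 0, 0, 0, 0, 0, 0, 0, 0, 0, 0, -1, 0, 0, 0, 0, 0, 0, -1.5, 0, 0, 0, 0, 0, 0, -2, 0, 0, 0, 0, 0, 0, -2.5, 0, 0, 0, 0, 0, 0, -2.5, 0, 0, 0, 0, 0, 0, -2.5, 0, 0, 0, 0, 0, 0, 0, 0, 0, 0, 0, 0, 0]

```text
clock: 17.15
eef_pos: [0.4788, 0.3076, 0.1993]
orientation: [[0.015, 0.349, 0.937], [0.007, 0.937, -0.349], [-1.0, 0.011, 0.011]]
ft_force: [1.5, 0.1, 0.0]
width: 0.0853
```

Run:
```python
from h import *
s=env.get_state();print(s["clock"],s["eef_pos"],s["ft_force"],s["width"])
p=env.get_image("side");a=cv2.imread("pics/side0.png")
l,t,r,b=245,255,325,355
f=lambda i:cv2.resize(i[t:b,l:r],None,fx=5,fy=5,interpolation=cv2.INTER_CUBIC)
cv2.imwrite("pics/end.png",np.hstack([f(a),f(p["img"][:,:,::-1])]))
for n in("brass_drift","bushing_center","steel_drift"):
    for d in env.cut_out(n,p):print(n,d["rect"],round(d["confidence"],2))
q=env.get_image("top")
for n in("steel_drift","bushing_center"):
    for d in env.cut_out(n,q):print(n,d["rect"],round(d["confidence"],2))
```

```text
17.15 [0.47875828 0.30759064 0.19930025] [1.52655058 0.08901653 0.03249029] 0.08527929689714296
brass_drift [280.2, 292.0, 301.8, 328.8] 0.91
brass_drift [223.5, 341.7, 240.7, 372.1] 0.86
brass_drift [217.4, 278.9, 246.5, 338.2] 0.77
bushing_center [274.5, 301.6, 305.1, 349.9] 0.48
steel_drift [377.2, 187.5, 395.3, 208.9] 0.53
```

View pics/end.png

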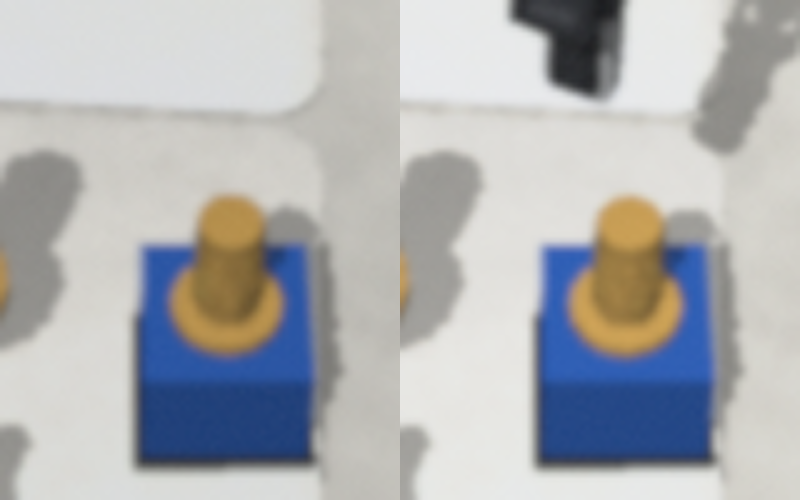

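```bash
python3 -c "
from station import env
print(env.finish_job())"
```

```text
the job is handed in; nothing more can be done
None
```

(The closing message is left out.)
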